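Push the heavy crate of blanks into the bench-stop corner

ROBOT

A 6-joint arm with a two-finger parallel gripper is mounted at the origin on the work surface. World frame = base frame: x ahead of the robot, y to its left, z up, the work surface at z = 0. Lengths are in m, angles in rad, forces in N, time in s.
With the tool pointing down it reaches from about 0.3 to 0.875 m from the base axis. Payload 6.4 kg.
Tool frame: the origin (TCP) lies where the fingers leave the gripper's body, on its centre line; the fingertips stand 73 mm ahead of it and the grasp point (between the pads) lies 54 mm ahead of it; z points along the fingers, y is the line along which they close (so a half turn about z gives the same grasp; the last joint's range is limited). The gripper opens to 85 mm and grips with 20 to 120 N. Pads are 22 mm wide; open, the fingers measure 114 mm over their backs; the gripper's body (76 mm by 85 mm) begins 54 mm behind the grasp point. The pads swing forward as they close: fully open they stand 13 mm farther back than shut.
Start: joints at [-1.342, 0.181, 1.607, -0, 1.354, -0.206], TCP at [0.242, -0.522, 0.304] pointing down, gripper open.
Joint ranges: [-2.99, 2.99], [-0.89, 2.07], [0.3, 2.58], [-1.14, 4.28], [0, 2.63], [-3.12, 3.12]. Speed limits (rad/s): [2.57, 2.57, 3.01, 3.14, 3.14, 3.14].

INTERFACE

Orientations are given as a unit quaternion [w, x, y, z].
In Python, from bench import ctrl gives the robot as it stands.
- The arm moves only by the tool carry_out, never from a script. Its argument "steps" is one flat list of numbers, 7 for each row, row after row: the shift along the tool's x, y, z in m, then the turn, a rotation vector about the tool's x, y, z in rad, then the opening, from 0 (shut) to 1 (fully open). In form: [dx, dy, dz, wx, wy, wz, claw, dx, dy, dz, wx, wy, wz, claw, ...]. A call has 1 to 20 rows; each row is the pose to reach, as a shift and turn from the pose commanded when the call began, along the tool's axes at that moment; what a row does not reach only later rows make up. A row lasts 1/10 s, in which the tool goes at most 50 mm and 8.59 degrees, less where a joint would pass 70% of its speed; a pose out of reach is approached as far as the arm can. A call with a gripper value outside its range is refused whole. The fingers move at their own pace and stop on an object; the grip force is fixed at half the most. Time passes only in rows, so rows that repeat a pose let the fingers close. It gives the time, the measured TCP pose, the force, the opening and the grip force at its end, in the units of the state.
- ctrl.get_obs(): the state, without advancing time (a new reading comes with each control period).
- ctrl.camera(name): name is "side" or "top"; returns the picture (420x560x3 uint8, red, green, blue); there is no depth.
- ctrl.camera_params(name): a dict with "vertical_fov" (degrees; the focal length in pixels is half the picture's height over the tangent of half this angle, whatever the lens; pixels are square), "cx", "cy" (the principal point, pixels), "k1" (the pictures are not rectified: a ray, as slopes to the right and down, at radius r is drawn at 1 + k1 r^2 times it, then the intrinsics apply), "cam_to_world" (4x4, takes a point from camera to world coordinates). Camera axes: x right, y down, z forward; pixel columns grow to the right and rows downward; lengths in m; the calibration is good to about 2 mm. A picture is of the moment at which its call begins. camera_params takes no time and is no camera call.
- ctrl.hand_in(): hands the job in; it is judged then, once.
The state is a dict: "time_s": time; "q": joint angles; "dq": joint speeds; "joint_efforts": joint torques, N m; "eef_pos": TCP position; "eef_rot": TCP orientation; "wrist_force": force on the tool from outside, world axes, zero at the start; "torque": the same for the moment, N m; "opening": opening from 0.0 (shut) to 1.0 (fully open); "grasp_force": force on a finger pad.
Only numpy, scipy, OpenCV 4.12 (cv2) and the standard library are available. Lean on these libraries where they do the work, as an engineer would, in place of code of your own. Each camera call takes 0.05 s, during which the arm holds its last target. There are 200 camera calls.

TASK

Park the tall, heavy crate of turning blanks in the corner of the L-shaped bench stop: slide it over the bench until its base board lies flush against both the long fence at the far side and the short cleat on the right, then draw the hand clear. It is top-heavy, so push it only low down, on the edges of its base board, with the fingers or their outsides and never on the box above; do not tip, grip or lift it. Leave everything else on the bench where it stands.

Things in the scene. Friction and masses are not known exactly. Their poses are not given: they have to be found in the camera images.
- crate: loose base board of the crate, a dark wooden slab 130 (x) by 180 (y) by 30 high, with tote fixed on it; together about 1.4 kg (1.1 to 1.8), centre of mass about 75 up; takes about 5 to 13 N to slide, tips if pushed over about 70 up. Origin: centre of its underside, z up, +x towards the fence within 20 degrees. It juts out 45 beyond the box on -x (robot side) and 45 on each y side; flush on +x
- tote: the upright wooden box fixed on the base board, not to be touched: 85 (x) by 90 (y), end boards up to 210 above the board with a round handle bar along y between them near the top, nine square wooden blanks standing in it. Origin: centre of its underside, 30 above the bench, 22.5 to +x of the crate's origin; axes as the crate's.
- crate_corner (a point): the corner of the base board at its underside that belongs in the corner of the stop: 65 along +x and 90 along -y from the crate's origin; axes as the crate's
- stop: L-shaped wooden bench stop, fixed, 35 high. Origin: inner corner of the L at bench height, z up. The fence's inner face is the plane x = 0, from 30 beyond the corner to 390 along +y, 30 thick behind it; the cleat's inner face is the plane y = 0, running from the corner 130 along -x, 30 thick to -y. The crate belongs on the -x, +y side, its axes parallel to these
- stool: small dark model stool, 68 across, 70 high, loose bystander; origin centre of the underside
- glue: white bottle, 60 across, 170 high, loose bystander beyond the fence; origin centre of the underside
- wax: low dark tin, 76 across, 55 high, loose bystander beyond the fence; origin centre of the underside
- mallet: wooden mallet lying along its x, 280 long, head 60 by 120 by 75 high at its +x end (centre 110 from the origin), loose bystander at the left; origin at bench height
- plane: wooden block plane, 160 by 50, 95 high, lying along its x, loose bystander at the right; origin centre of the underside
- square: try square lying flat, dark wooden stock 120 along x with a steel blade reaching 170 to +y at its +x end, 18 high, loose bystander at the right; origin centre of the stock's underside
- bowl: wooden bowl, 120 across, 50 high, loose bystander at the left; origin centre of the underside
Not all that is in view belongs to the job. What is shaped like the crate but yellow is not meant.

How it is judged:
By the outcome, as a careful person would: the job done as asked, in the order asked, and still so for the second after the job is handed in, with the robot touching nothing.
It also fails if it takes over 56 s, if anything falls off the work surface, if the arm or the gripper's body presses on something with over 40 N, if the wrist force passes 120 N, or if a joint passes its speed limit or range.

## Working session

There is one attempt and no reset: what is moved stays moved. The work goes in short steps, Python scripts to look and compute and a tool call to move; the robot and the scene stay as the last step left them, time stands still between calls to the robot, and variables do not carry over. Pictures are saved under pics/ and viewed, at most 10 in all, crops included, and the job is handed in when it is done.

Besides the shell and the picture viewer there is one more tool, called after ">>>" by a JSON object that holds its "method" and its "body". carry_out: Moves the arm, as the interface text tells. Its arguments: {"type":"object","properties":{"steps":{"type":"array"}},"required":["steps"]}

```bash
mkdir -p pics; python3 - <<'E'
from bench import ctrl
import cv2
for n in("top","side"):
    im=ctrl.camera(n); cv2.imwrite(f"pics/{n}0.png",im[:,:,::-1]); print(n,ctrl.camera_params(n))
print(ctrl.get_obs())
E
```

```text
top {'vertical_fov': 44.670244938856385, 'cx': 283.61174219132033, 'cy': 210.45094387730012, 'k1': -0.19800829478055373, 'cam_to_world': array([[ 1.31664924e-04, -9.96378842e-01,  8.50246159e-02,
         3.71055818e-01],
       [-9.99974891e-01,  4.71234841e-04,  7.07077635e-03,
        -5.17207746e-03],
       [-7.08523851e-03, -8.50234119e-02, -9.96353762e-01,
         1.74708747e+00],
       [ 0.00000000e+00,  0.00000000e+00,  0.00000000e+00,
         1.00000000e+00]])}
side {'vertical_fov': 43.54689409772055, 'cx': 283.6515677903836, 'cy': 200.60586251988926, 'k1': -0.12828796941092618, 'cam_to_world': array([[-0.24144705, -0.55516423,  0.79592462, -0.92604738],
       [-0.97017444,  0.11987226, -0.21069454,  0.38369805],
       [ 0.02156078, -0.8230573 , -0.56754895,  1.05746858],
       [ 0.        ,  0.        ,  0.        ,  1.        ]])}
{'time_s': 0.1, 'q': array([-1.34230411e+00,  1.81473594e-01,  1.60788239e+00,  8.82087200e-06,
        1.35382207e+00, -2.06321233e-01]), 'dq': array([-0.00015868, -0.00139452, -0.00218758, -0.00325782, -0.00079826,
       -0.0003739 ]), 'joint_efforts': array([ 1.61620446e-04, -4.45876336e+01, -3.52236879e+01, -3.61255225e-04,
        4.20495504e-03, -2.41981394e-05]), 'eef_pos': array([ 0.24213306, -0.52111645,  0.30308269]), 'eef_rot': array([-7.92695141e-04,  9.76459995e-01,  2.15697124e-01, -4.48123948e-06]), 'wrist_force': array([0.57994767, 0.82851805, 0.05651061]), 'torque': array([-0.00111144,  0.01088131, -0.0303634 ]), 'grasp_force': 0.0, 'opening': 1.0010049501990494}
```

View pics/top0.png

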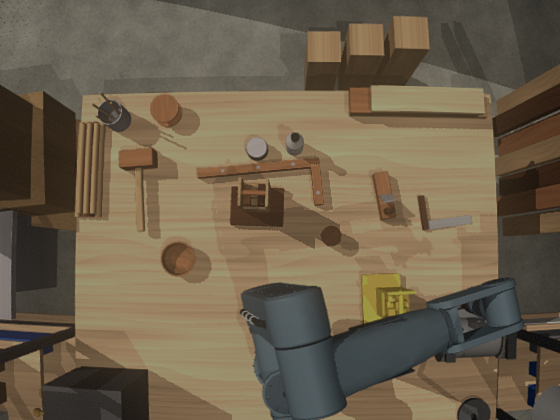

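View pics/side0.png

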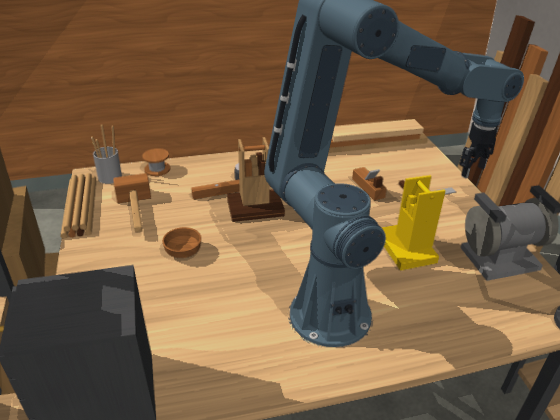

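Candidates for the crate: the dark base with the box at top-view pixel (257,205), and the yellow look-alike at (385,300). The small dark thing at (331,235) is the stool. I choose (257,205), which is dark, wooden and by the fence, and check it in a crop.

```bash
cat > h.py <<'E'
from bench import ctrl
import cv2, numpy as np
def cam(n):
    p=ctrl.camera_params(n); f=210/np.tan(np.radians(p['vertical_fov']/2))
    K=np.array([[f,0,p['cx']],[0,f,p['cy']],[0,0,1]]); return K,np.array([p['k1'],0,0,0.]),p['cam_to_world']
def px2w(n,uv,z):
    K,d,T=cam(n); s=cv2.undistortPoints(np.array(uv,float).reshape(-1,1,2),K,d)[:,0]
    r=np.c_[s,np.ones(len(s))]@T[:3,:3].T
    return T[:3,3]+r*((z-T[2,3])/r[:,2])[:,None]
def w2px(n,P):
    K,d,T=cam(n); W=np.linalg.inv(T); return cv2.projectPoints(np.array(P,float).reshape(-1,3),cv2.Rodrigues(W[:3,:3])[0],W[:3,3],K,d)[0][:,0]
def crop(im,x,y,w,h,s,name):
    cv2.imwrite(name,cv2.resize(im[y:y+h,x:x+w],None,fx=s,fy=s,interpolation=cv2.INTER_CUBIC)[:,:,::-1])
E
python3 - <<'E'
from h import *
im=cv2.imread("pics/top0.png")[:,:,::-1]
im=np.clip(im.astype(float)*1.5,0,255).astype(np.uint8)
crop(im,185,125,160,120,5,"pics/c1.png")
E
```

```text
(no output)
```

View pics/c1.png

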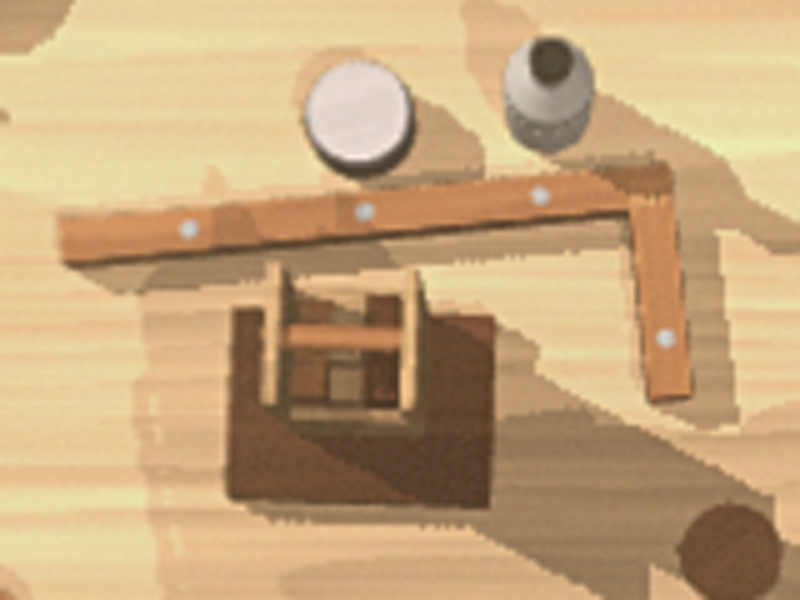

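The crop shows the dark crate with base-top corners at about (235,310), (497,317), (490,507), (227,498). The fence's inner top edge runs (63,262)–(628,211), the cleat's (628,211)–(648,402). The stool is at (730,553).

```bash
cat >> h.py <<'E'
from scipy.optimize import least_squares
def fit(uv,model,z,x0):
    P=px2w('top',uv,z)[:,:2]; M=np.array(model,float)
    def tr(p): c,s=np.cos(p[2]),np.sin(p[2]); return M@np.array([[c,s],[-s,c]])+p[:2]
    r=least_squares(lambda p:(tr(p)-P).ravel(),x0); return r.x,(tr(r.x)-P)*1000
CR=[[.065,.09],[.065,-.09],[-.065,-.09],[-.065,.09]]
ST=[[0,.39],[0,0],[-.13,0]]
def c2p(a,x,y,s): return (np.array(a,float)+.5)/s-.5+[x,y]
E
python3 - <<'E'
from h import *
np.set_printoptions(suppress=True,precision=4)
c,e=fit(c2p([[235,310],[497,317],[490,507],[227,498]],185,125,5),CR,.03,[.4,0,0]);print('crate',c,np.degrees(c[2]),e.round(1).tolist())
s,e=fit(c2p([[63,262],[628,211],[648,402]],185,125,5),ST,.035,[.5,0,0]);print('stop',s,np.degrees(s[2]),e.round(1).tolist())
print('stool',px2w('top',c2p([[730,553]],185,125,5),.07))
R=lambda a:np.array([[np.cos(a),-np.sin(a)],[np.sin(a),np.cos(a)]])
print('goal crate',s[:2]+R(s[2])@[-.065,.09],'crate in stop',R(-s[2])@(c[:2]-s[:2]),np.degrees(c[2]-s[2]))
print('bowl',px2w('top',[[178,257]],.05))
E
```

```text
crate [ 0.5323  0.0969 -0.0325] -1.860567303908432 [[1.2, 1.1], [0.4, -0.8], [-0.7, -1.3], [-0.9, 1.1]]
stop [ 0.6654 -0.085   0.0868] 4.971496235438189 [[-0.1, 2.1], [-0.3, -1.8], [0.4, -0.3]]
stool [[ 0.4325 -0.1476  0.07  ]]
goal crate [ 0.5929 -0.001 ] crate in stop [-0.1169  0.1928] -6.832063539346622
bowl [[0.3597 0.3602 0.05  ]]
```

```bash
cat >> h.py <<'E'
from scipy.spatial.transform import Rotation as Ro
S=np.array([.6654,-.085]); A=.0868
def pose():
    o=ctrl.get_obs(); return o['eef_pos'],Ro.from_quat(np.roll(o['eef_rot'],-1)),o
def tos(p): d=np.array(p)[:2]-S; c,s=np.cos(A),np.sin(A); return np.array([c*d[0]+s*d[1],-s*d[0]+c*d[1]])
def row(xs,ys,z,tilt=0):   # TCP target in stop frame, tilt in deg (tips towards +x)
    p,R,o=pose(); c,s=np.cos(A),np.sin(A)
    t=np.r_[S+[c*xs-s*ys,s*xs+c*ys],z]
    Rt=Ro.from_euler('z',A)*Ro.from_quat([1,0,0,0])*Ro.from_euler('y',tilt,degrees=True)
    return np.r_[R.inv().apply(t-p),(R.inv()*Rt).as_rotvec()].round(4).tolist()
def st():
    p,R,o=pose(); z=R.as_matrix(); print('t',o['time_s'],'stop xy',tos(p).round(4),'z',p[2].round(4),'xaxis',np.degrees(np.arctan2(z[1,0],z[0,0])-A).round(2),'tilt',np.degrees(np.arcsin(z[0,2])).round(1),'F',o['wrist_force'].round(1))
E
python3 - <<'E'
from h import *
st()
print(row(-.26,.185,.40,12)); print(row(-.26,.185,.20,12));
E
```

```text
t 0.1 stop xy [-0.4595 -0.3978] z 0.3031 xaxis 19.94 tilt -0.0 F [0.6 0.8 0.1]
[0.3863, -0.48, -0.096, -0.038, 0.2073, 0.3466]
[0.3862, -0.4797, 0.104, -0.038, 0.2073, 0.3466]
```

>>> {"method": "carry_out", "body": {"steps": [0,0,-0.05,0,0,0,1,0,0,-0.096,0,0,0,1,0.386,-0.48,-0.096,-0.038,0.2073,0.3466,1,0.386,-0.48,-0.096,-0.038,0.2073,0.3466,1,0.386,-0.48,-0.096,-0.038,0.2073,0.3466,1,0.386,-0.48,-0.096,-0.038,0.2073,0.3466,1,0.386,-0.48,-0.096,-0.038,0.2073,0.3466,1,0.386,-0.48,-0.096,-0.038,0.2073,0.3466,1,0.386,-0.48,-0.096,-0.038,0.2073,0.3466,1,0.386,-0.48,-0.096,-0.038,0.2073,0.3466,1,0.386,-0.48,-0.096,-0.038,0.2073,0.3466,1,0.386,-0.48,-0.096,-0.038,0.2073,0.3466,1,0.386,-0.48,-0.096,-0.038,0.2073,0.3466,1,0.386,-0.48,-0.096,-0.038,0.2073,0.3466,1,0.386,-0.48,-0.096,-0.038,0.2073,0.3466,1,0.386,-0.48,-0.096,-0.038,0.2073,0.3466,1,0.386,-0.48,-0.096,-0.038,0.2073,0.3466,1,0.386,-0.48,-0.096,-0.038,0.2073,0.3466,1]}}

```text
time_s: 1.9
eef_pos: [0.39, 0.0753, 0.3997]
eef_rot: [-0.004, 0.994, 0.042, 0.104]
wrist_force: [0.0, -0.1, -0.5]
opening: 1.0
grasp_force: 0.0
```

```bash
python3 - <<'E'
from h import *
st()
print(row(-.26,.185,.12,12)); print(row(-.26,.185,.085,12))
E
```

```text
t 1.9 stop xy [-0.2604  0.1836] z 0.3997 xaxis -0.09 tilt 12.0 F [ 0.  -0.1 -0.5]
[-0.0576, -0.002, 0.2737, 0.0022, 0.0003, -0.0015]
[-0.0649, -0.002, 0.3079, 0.0022, 0.0003, -0.0015]
```

>>> {"method": "carry_out", "body": {"steps": [-0.01,0,0.05,0,0,0,1,-0.021,-0.002,0.1,0,0,0,1,-0.032,-0.002,0.15,0,0,0,1,-0.042,-0.002,0.2,0,0,0,1,-0.053,-0.002,0.25,0,0,0,1,-0.058,-0.002,0.274,0,0,0,1,-0.062,-0.002,0.295,0,0,0,1,-0.065,-0.002,0.308,0,0,0,1,-0.065,-0.002,0.308,0,0,0,1,-0.065,-0.002,0.308,0,0,0,1]}}

```text
time_s: 2.9
eef_pos: [0.3908, 0.0768, 0.0853]
eef_rot: [-0.004, 0.994, 0.042, 0.104]
wrist_force: [-0.1, 0.1, -0.2]
opening: 1.002
grasp_force: 0.0
```

```bash
python3 - <<'E'
from h import *
st()
im=ctrl.camera("side"); crop(np.clip(im*1.4,0,255).astype(np.uint8),180,130,160,120,5,"pics/s1.png")
E
```

```text
t 2.9 stop xy [-0.2596  0.185 ] z 0.0853 xaxis -0.13 tilt 12.0 F [-0.1  0.1 -0.2]
```

View pics/s1.png

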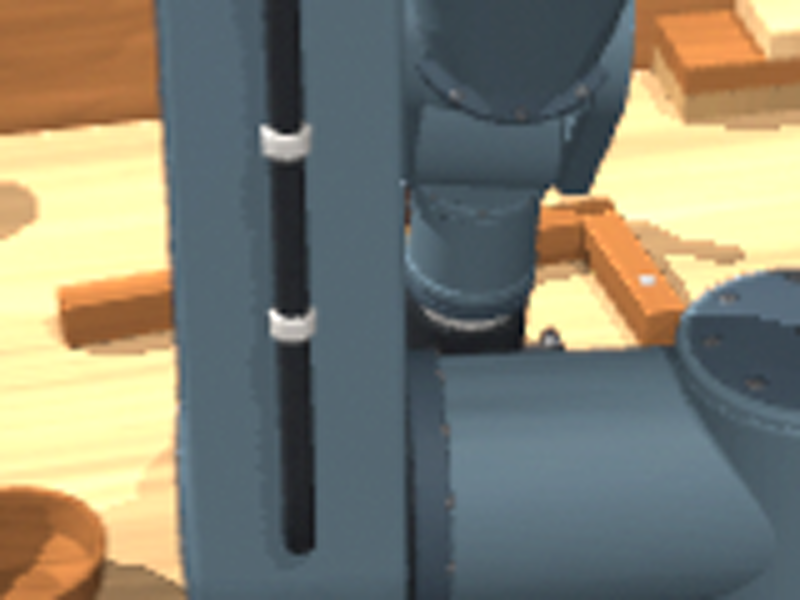

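The view of the fingers is blocked by the arm (only the wrist shows, at about (470,260)), so I lower a little further, watching the force, then push gently in +x.

```bash
python3 - <<'E'
from h import *
print(row(-.26,.185,.08,12),row(-.215,.185,.08,12),row(-.15,.185,.08,12))
E
```

```text
[-0.0021, 0.0002, 0.0055, 0.0022, -0.0014, -0.0016] [0.0419, 0.0001, 0.015, 0.0022, -0.0014, -0.0016] [0.1054, -0.0001, 0.0286, 0.0022, -0.0014, -0.0016]
```

>>> {"method": "carry_out", "body": {"steps": [-0.001,0,0.0025,0,0,0,1,-0.001,0,0.005,0,0,0,1,-0.001,0,0.005,0,0,0,1]}}

```text
time_s: 3.25
eef_pos: [0.3908, 0.078, 0.0802]
eef_rot: [-0.004, 0.994, 0.043, 0.105]
wrist_force: [0.2, -1.0, 0.6]
opening: 0.999
grasp_force: 0.0
```

>>> {"method": "carry_out", "body": {"steps": [0.02,0,0.0042,0,0,0,1,0.035,0,0.0074,0,0,0,1,0.041,0,0.0087,0,0,0,1,0.046,0,0.0098,0,0,0,1,0.05,0,0.0106,0,0,0,1,0.054,0,0.0115,0,0,0,1,0.058,0,0.0123,0,0,0,1,0.062,0,0.0132,0,0,0,1,0.066,0,0.014,0,0,0,1,0.07,0,0.0149,0,0,0,1,0.07,0,0.0149,0,0,0,1]}}

```text
time_s: 4.35
eef_pos: [0.46, 0.0841, 0.0789]
eef_rot: [-0.004, 0.994, 0.043, 0.102]
wrist_force: [-3.2, -2.4, -1.1]
opening: 1.004
grasp_force: 1.7
```

```bash
python3 - <<'E'
from h import *
st()
im=ctrl.camera("top"); crop(np.clip(im*1.5,0,255).astype(np.uint8),185,125,160,120,5,"pics/c2.png")
E
```

```text
t 4.35 stop xy [-0.19    0.1863] z 0.0789 xaxis -0.01 tilt 11.7 F [-3.2 -2.4 -1.1]
```

View pics/c2.png

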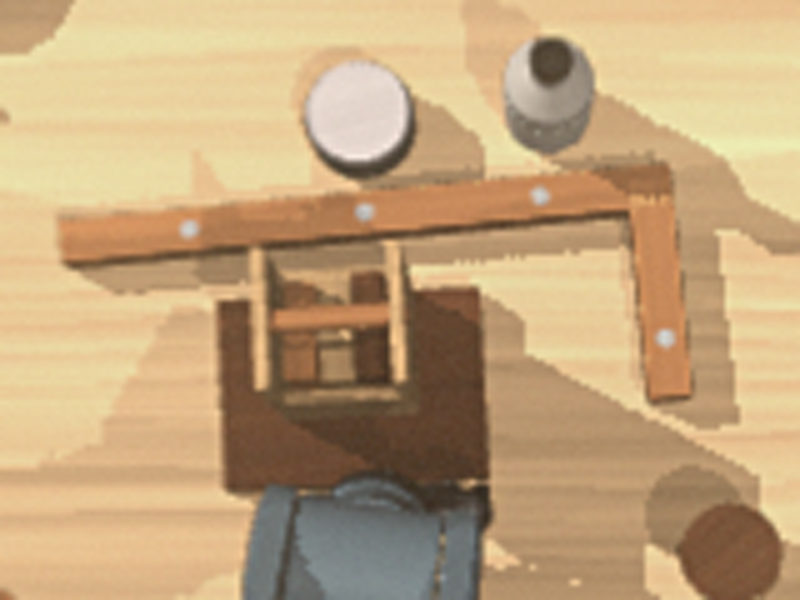

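The crop shows the crate turned counter-clockwise, with base corners at about (219,302), (481,289), (489,480), (225,490). The hand is behind it, the right finger near (485,500).

```bash
python3 - <<'E'
from h import *
c,e=fit(c2p([[219,302],[481,289],[489,480],[225,490]],185,125,5),CR,.03,[.55,.1,0]);print('crate stop',tos(c),np.degrees(c[2]-A),e.round(1).tolist())
print(row(-.145,.2,.08,12))
E
```

```text
crate stop [-0.10432727  0.1976911 ] -2.53149870314311 [[1.0, 0.9], [0.1, -0.8], [-0.1, -0.9], [-1.0, 0.7]]
[0.0443, -0.0137, 0.0081, 0.001, 0.004, -0.0001]
```

>>> {"method": "carry_out", "body": {"steps": [0.004,0,0.0008,0,0,0,1,0.008,0,0.0016,0,0,0,1,0.012,0,0.0025,0,0,0,1,0.016,0,0.0033,0,0,0,1,0.02,0,0.0042,0,0,0,1,0.024,0,0.005,0,0,0,1,0.028,0,0.0058,0,0,0,1,0.031,0,0.0065,0,0,0,1,0.033,0,0.0069,0,0,0,1,0.033,0,0.0069,0,0,0,1]}}

```text
time_s: 5.4
eef_pos: [0.4928, 0.0875, 0.0788]
eef_rot: [-0.004, 0.994, 0.044, 0.102]
wrist_force: [-6.6, -0.2, 1.0]
opening: 0.999
grasp_force: 3.5
```

>>> {"method": "carry_out", "body": {"steps": [0.002,0,0.0004,0,0,0,1,0.004,0,0.0008,0,0,0,1,0.004,0,0.0008,0,0,0,1]}}

```text
time_s: 5.7
eef_pos: [0.4968, 0.0879, 0.0789]
eef_rot: [-0.004, 0.994, 0.044, 0.102]
wrist_force: [-6.2, -0.6, 2.4]
opening: 1.001
grasp_force: 3.3
```

```bash
python3 - <<'E'
from h import *
st()
im=ctrl.camera("top"); crop(np.clip(im*1.5,0,255).astype(np.uint8),185,125,160,120,5,"pics/c3.png")
E
```

```text
t 5.7 stop xy [-0.153   0.1868] z 0.0789 xaxis 0.07 tilt 11.6 F [-6.2 -0.6  2.4]
```

View pics/c3.png

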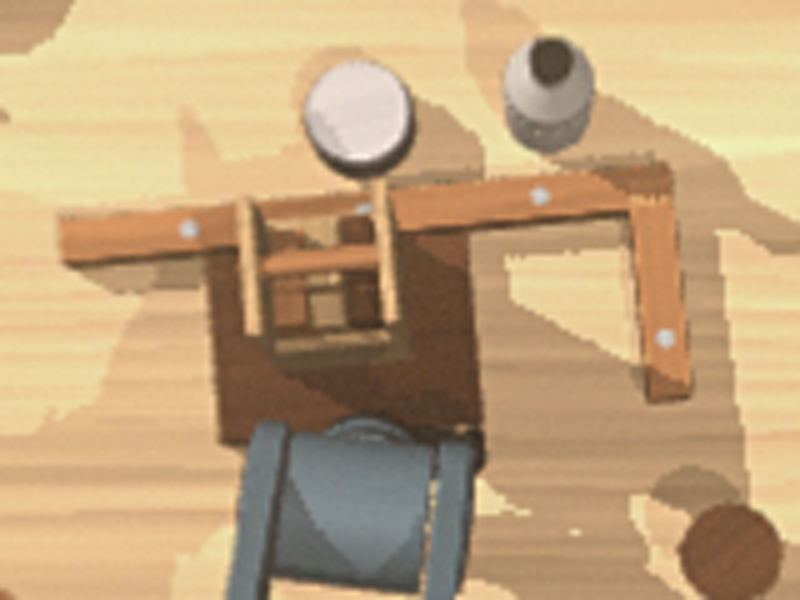

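The crate's far edge is nearly at the fence, at about (208,250)–(468,230). Next come small steps until the force rises.

>>> {"method": "carry_out", "body": {"steps": [0.0015,0,0.0003,0,0,0,1,0.003,0,0.0006,0,0,0,1,0.003,0,0.0006,0,0,0,1]}}

```text
time_s: 6.05
eef_pos: [0.4997, 0.0882, 0.0788]
eef_rot: [-0.004, 0.994, 0.044, 0.101]
wrist_force: [-7.6, -0.2, 2.1]
opening: 0.998
grasp_force: 3.7
```

>>> {"method": "carry_out", "body": {"steps": [0.0015,0,0.0003,0,0,0,1,0.003,0,0.0006,0,0,0,1,0.003,0,0.0006,0,0,0,1]}}

```text
time_s: 6.35
eef_pos: [0.5004, 0.0884, 0.0782]
eef_rot: [-0.004, 0.994, 0.044, 0.099]
wrist_force: [-18.7, -3.1, 12.4]
opening: 0.998
grasp_force: 9.6
```

The crate is against the fence (about 19 N). Now I back off, lift and go round to the +y side.

```bash
python3 - <<'E'
from h import *
st()
print(row(-.20,.187,.08,12),row(-.22,.187,.16,12),row(-.22,.375,.16,0),row(-.055,.375,.16,0),row(-.055,.375,.085,0),sep='\n')
E
```

```text
t 6.35 stop xy [-0.1493  0.1871] z 0.0782 xaxis 0.1 tilt 11.3 F [-18.7  -3.1  12.4]
[-0.0494, -0.0, -0.0117, -0.0001, 0.0119, 0.0017]
[-0.0533, -0.0, -0.0941, -0.0001, 0.0119, 0.0017]
[-0.0529, -0.188, -0.0941, 0.0001, -0.1976, 0.0017]
[0.1088, -0.1877, -0.0617, 0.0001, -0.1976, 0.0017]
[0.0941, -0.1878, 0.0119, 0.0001, -0.1976, 0.0017]
```

>>> {"method": "carry_out", "body": {"steps": [-0.02,0,-0.005,0,0,0,1,-0.049,0,-0.012,0,0,0,1,-0.053,0,-0.06,0,0,0,1,-0.053,0,-0.094,0,0,0,1,-0.053,-0.05,-0.094,0,-0.1,0,1,-0.053,-0.1,-0.094,0,-0.197,0,1,-0.053,-0.15,-0.094,0,-0.197,0,1,-0.053,-0.188,-0.094,0,-0.197,0,1,-0.053,-0.188,-0.094,0,-0.197,0,1,-0.005,-0.188,-0.084,0,-0.197,0,1,0.044,-0.188,-0.075,0,-0.197,0,1,0.085,-0.188,-0.066,0,-0.197,0,1,0.109,-0.188,-0.062,0,-0.197,0,1,0.109,-0.188,-0.062,0,-0.197,0,1,0.101,-0.188,-0.022,0,-0.197,0,1,0.094,-0.188,0.012,0,-0.197,0,1,0.094,-0.188,0.012,0,-0.197,0,1,0.094,-0.188,0.012,0,-0.197,0,1]}}

```text
time_s: 8.15
eef_pos: [0.5824, 0.2831, 0.0876]
eef_rot: [0.001, 0.999, 0.043, 0.005]
wrist_force: [0.6, 0.2, 0.6]
opening: 1.001
grasp_force: 0.0
```

```bash
python3 - <<'E'
from h import *
st()
print(row(-.055,.375,.08),row(-.055,.285,.08))
im=ctrl.camera("top"); crop(np.clip(im*1.5,0,255).astype(np.uint8),165,125,160,120,5,"pics/c4.png")
E
```

```text
t 8.15 stop xy [-0.0508  0.3739] z 0.0876 xaxis -0.0 tilt 0.6 F [0.6 0.2 0.6]
[-0.0043, -0.0011, 0.0076, 0.0019, -0.0105, -0.0] [-0.0043, 0.0889, 0.0077, 0.0019, -0.0105, -0.0]
```

View pics/c4.png

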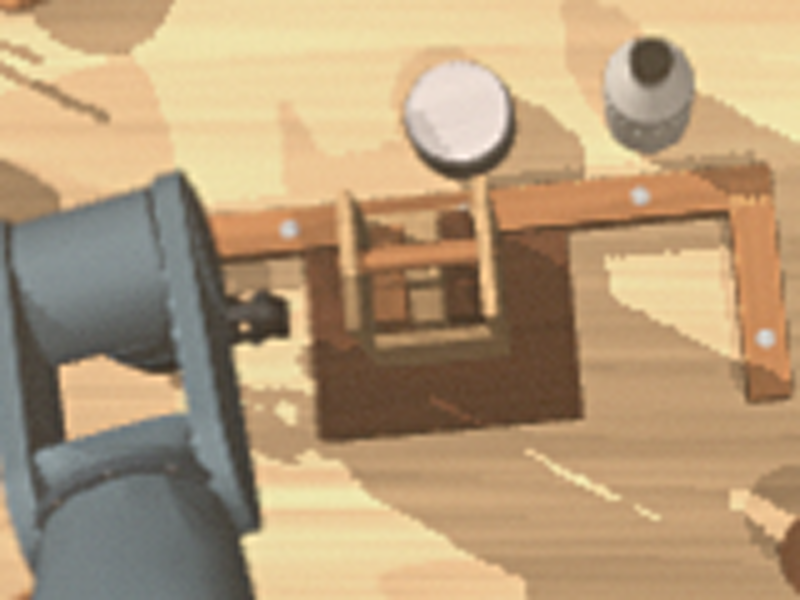

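The crate lies along the fence, with base corners at about (320,440) and (581,418). The pushing finger is at (287,315), clear of its +y edge at about (308,315).

>>> {"method": "carry_out", "body": {"steps": [-0.004,0,0.004,0,-0.01,0,1,-0.004,0,0.007,0,-0.01,0,1,-0.004,0.008,0.007,0,-0.01,0,1,-0.004,0.013,0.007,0,-0.01,0,1,-0.004,0.018,0.007,0,-0.01,0,1,-0.004,0.023,0.007,0,-0.01,0,1,-0.004,0.028,0.007,0,-0.01,0,1,-0.004,0.033,0.007,0,-0.01,0,1,-0.004,0.038,0.007,0,-0.01,0,1,-0.004,0.043,0.007,0,-0.01,0,1,-0.004,0.048,0.007,0,-0.01,0,1,-0.004,0.053,0.007,0,-0.01,0,1,-0.004,0.058,0.007,0,-0.01,0,1,-0.004,0.063,0.007,0,-0.01,0,1,-0.004,0.068,0.007,0,-0.01,0,1,-0.004,0.073,0.007,0,-0.01,0,1]}}

```text
time_s: 9.8
eef_pos: [0.5857, 0.2115, 0.081]
eef_rot: [-0.0, 0.999, 0.043, 0.002]
wrist_force: [-0.1, 6.5, -0.7]
opening: 0.998
grasp_force: 3.2
```

```bash
python3 - <<'E'
from h import *
st(); print(ctrl.get_obs()['opening'])
im=ctrl.camera("top"); crop(np.clip(im*1.5,0,255).astype(np.uint8),185,125,160,120,5,"pics/c5.png")
E
```

```text
t 9.8 stop xy [-0.0537  0.3023] z 0.081 xaxis -0.0 tilt 0.2 F [-0.1  6.5 -0.7]
0.997506866171353
```

View pics/c5.png

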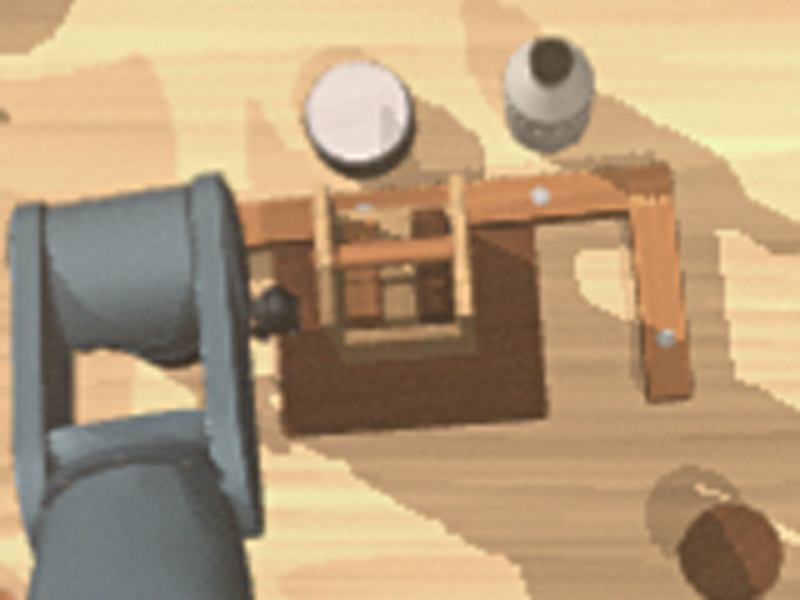

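The crate slides along the fence, corner now at (548,415), with about 65 mm left to the cleat.

>>> {"method": "carry_out", "body": {"steps": [0,0.005,0,0,0,0,1,0,0.01,0,0,0,0,1,0,0.015,0,0,0,0,1,0,0.02,0,0,0,0,1,0,0.025,0,0,0,0,1,0,0.03,0,0,0,0,1,0,0.035,0,0,0,0,1,0,0.04,0,0,0,0,1,0,0.045,0,0,0,0,1,0,0.05,0,0,0,0,1,0,0.054,0,0,0,0,1,0,0.057,0,0,0,0,1,0,0.058,0,0,0,0,1]}}

```text
time_s: 11.15
eef_pos: [0.5907, 0.1534, 0.0809]
eef_rot: [-0.0, 0.999, 0.043, 0.001]
wrist_force: [-0.3, 6.4, -0.1]
opening: 1.002
grasp_force: 3.3
```

>>> {"method": "carry_out", "body": {"steps": [0,0.0015,0,0,0,0,1,0,0.003,0,0,0,0,1,0,0.003,0,0,0,0,1]}}

```text
time_s: 11.45
eef_pos: [0.5909, 0.1506, 0.0809]
eef_rot: [-0.0, 0.999, 0.043, 0.001]
wrist_force: [-0.1, 5.5, 0.1]
opening: 1.001
grasp_force: 2.7
```

>>> {"method": "carry_out", "body": {"steps": [0,0.0015,0,0,0,0,1,0,0.003,0,0,0,0,1,0,0.003,0,0,0,0,1]}}

```text
time_s: 11.75
eef_pos: [0.5912, 0.1476, 0.0809]
eef_rot: [-0.0, 0.999, 0.043, 0.001]
wrist_force: [-0.8, 5.9, 0.1]
opening: 1.0
grasp_force: 2.8
```

>>> {"method": "carry_out", "body": {"steps": [0,0.0015,0,0,0,0,1,0,0.003,0,0,0,0,1,0,0.003,0,0,0,0,1]}}

```text
time_s: 12.05
eef_pos: [0.591, 0.1467, 0.0811]
eef_rot: [-0.002, 0.999, 0.043, 0.001]
wrist_force: [-1.4, 15.6, 0.9]
opening: 0.999
grasp_force: 7.5
```

>>> {"method": "carry_out", "body": {"steps": [0,0.001,0,0,0,0,1,0,0.002,0,0,0,0,1,0,0.002,0,0,0,0,1]}}

```text
time_s: 12.35
eef_pos: [0.5908, 0.1463, 0.0812]
eef_rot: [-0.003, 0.999, 0.043, 0.001]
wrist_force: [-2.4, 22.9, 2.6]
opening: 0.999
grasp_force: 10.9
```

```bash
python3 - <<'E'
from h import *
st()
im=ctrl.camera("top"); crop(np.clip(im*1.5,0,255).astype(np.uint8),215,135,120,90,6.6,"pics/c6.png")
E
```

```text
t 12.35 stop xy [-0.0543  0.2369] z 0.0812 xaxis -0.01 tilt 0.1 F [-2.4 22.9  2.6]
```

View pics/c6.png

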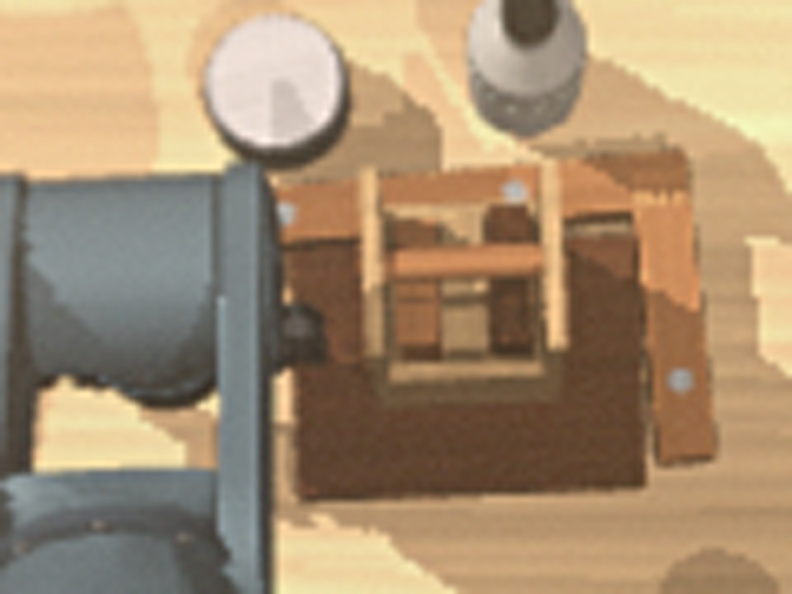

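The crate touches the cleat at its far corner but is turned clockwise a few degrees. A wedge gap shows at the fence by (600,228) and another at the cleat's near end, (650,470). I square it again from the robot side with both fingers.

```bash
python3 - <<'E'
from h import *
print(row(-.055,.27,.081),row(-.055,.27,.16),row(-.23,.27,.16,12),row(-.23,.085,.16,12),row(-.215,.085,.08,12),sep='\n')
E
```

```text
[-0.0007, -0.0331, 0.0003, -0.0056, -0.0023, -0.0]
[-0.0005, -0.0335, -0.0787, -0.0056, -0.0023, -0.0]
[-0.1755, -0.0335, -0.0791, -0.0056, 0.2071, -0.0006]
[-0.1755, 0.1515, -0.0801, -0.0056, 0.2071, -0.0006]
[-0.1607, 0.1519, -0.0001, -0.0056, 0.2071, -0.0006]
```

>>> {"method": "carry_out", "body": {"steps": [0,-0.02,0,0,0,0,1,0,-0.034,0,0,0,0,1,0,-0.034,-0.04,0,0,0,1,0,-0.034,-0.079,0,0,0,1,-0.05,-0.034,-0.079,0,0.1,0,1,-0.1,-0.034,-0.079,0,0.207,0,1,-0.145,-0.034,-0.079,0,0.207,0,1,-0.175,-0.034,-0.079,0,0.207,0,1,-0.175,-0.01,-0.079,0,0.207,0,1,-0.175,0.04,-0.08,0,0.207,0,1,-0.175,0.09,-0.08,0,0.207,0,1,-0.175,0.13,-0.08,0,0.207,0,1,-0.175,0.152,-0.08,0,0.207,0,1,-0.175,0.152,-0.08,0,0.207,0,1,-0.168,0.152,-0.04,0,0.207,0,1,-0.161,0.152,0,0,0.207,0,1,-0.161,0.152,0,0,0.207,0,1,-0.161,0.152,0,0,0.207,0,1]}}

```text
time_s: 14.2
eef_pos: [0.4436, -0.0226, 0.0802]
eef_rot: [-0.005, 0.994, 0.044, 0.103]
wrist_force: [0.6, -0.1, 0.8]
opening: 1.002
grasp_force: 0.0
```

```bash
python3 - <<'E'
from h import *
st(); print(row(-.17,.08,.08,12),row(-.148,.08,.08,12))
E
```

```text
t 14.2 stop xy [-0.2155  0.0814] z 0.0802 xaxis 0.06 tilt 11.8 F [ 0.6 -0.1  0.8]
[0.0445, 0.0014, 0.0095, -0.0004, 0.0031, 0.0011] [0.0661, 0.0014, 0.014, -0.0004, 0.0031, 0.0011]
```

>>> {"method": "carry_out", "body": {"steps": [0.02,0,0.0043,0,0,0,1,0.038,0,0.0081,0,0,0,1,0.043,0,0.0091,0,0,0,1,0.048,0,0.0102,0,0,0,1,0.052,0,0.011,0,0,0,1,0.056,0,0.0119,0,0,0,1,0.06,0,0.0127,0,0,0,1,0.06,0,0.0127,0,0,0,1]}}

```text
time_s: 15.0
eef_pos: [0.5045, -0.0184, 0.0804]
eef_rot: [-0.004, 0.994, 0.043, 0.103]
wrist_force: [-4.6, -2.4, 2.6]
opening: 1.0
grasp_force: 2.4
```

>>> {"method": "carry_out", "body": {"steps": [0.0015,0,0.0003,0,0,0,1,0.003,0,0.0006,0,0,0,1,0.003,0,0.0006,0,0,0,1]}}

```text
time_s: 15.3
eef_pos: [0.507, -0.0183, 0.0802]
eef_rot: [-0.004, 0.994, 0.043, 0.103]
wrist_force: [-7.4, -4.5, 3.7]
opening: 1.002
grasp_force: 3.6
```

>>> {"method": "carry_out", "body": {"steps": [0.0015,0,0.0003,0,0,0,1,0.003,0,0.0006,0,0,0,1,0.003,0,0.0006,0,0,0,1]}}

```text
time_s: 15.6
eef_pos: [0.5091, -0.018, 0.0799]
eef_rot: [-0.004, 0.994, 0.043, 0.102]
wrist_force: [-10.5, -4.9, 7.4]
opening: 1.001
grasp_force: 5.7
```

>>> {"method": "carry_out", "body": {"steps": [0.0015,0,0.0003,0,0,0,1,0.003,0,0.0006,0,0,0,1,0.003,0,0.0006,0,0,0,1]}}

```text
time_s: 15.9
eef_pos: [0.51, -0.0175, 0.0791]
eef_rot: [-0.005, 0.994, 0.044, 0.099]
wrist_force: [-20.7, -7.2, 13.2]
opening: 0.999
grasp_force: 10.9
```

```bash
python3 - <<'E'
from h import *
st(); im=ctrl.camera("top"); crop(np.clip(im*1.5,0,255).astype(np.uint8),215,135,120,90,6.6,"pics/c7.png")
E
```

```text
t 15.9 stop xy [-0.149   0.0807] z 0.0791 xaxis 0.06 tilt 11.3 F [-20.7  -7.2  13.2]
```

View pics/c7.png

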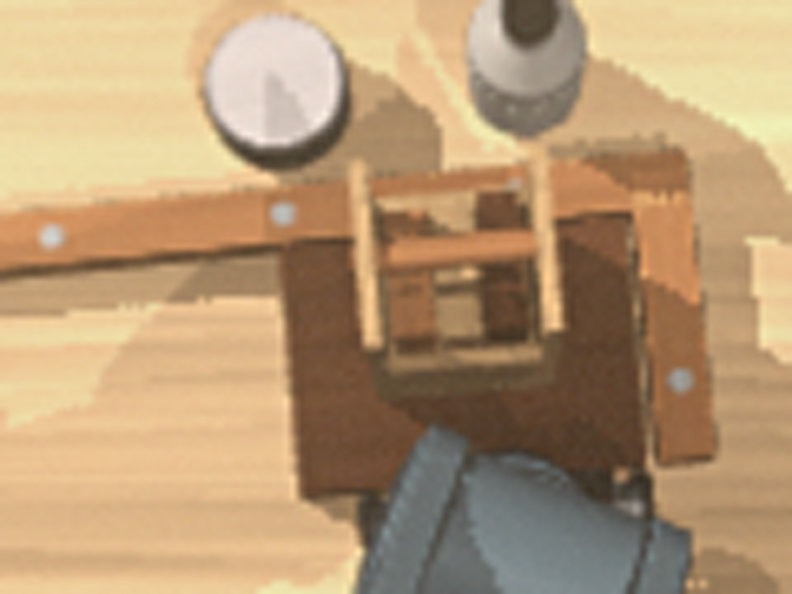

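The crate is now flush along the fence, parallel to the cleat, with a gap of about 4 mm at the cleat (x≈638–650). I nudge it in -y, pushing nearer the robot side so it does not turn clockwise. No picture views are left, so I go by forces and measured edges.

```bash
python3 - <<'E'
from h import *
print(row(-.21,.081,.08,12),row(-.23,.081,.16,12),row(-.23,.275,.16,0),row(-.08,.275,.16,0),row(-.08,.275,.081,0),sep='\n')
E
```

```text
[-0.0596, -0.0004, -0.0129, -0.0008, 0.011, 0.001]
[-0.0635, -0.0005, -0.0953, -0.0008, 0.011, 0.001]
[-0.0633, -0.1945, -0.0951, -0.0007, -0.1984, 0.0011]
[0.0838, -0.1943, -0.0655, -0.0007, -0.1984, 0.0011]
[0.0682, -0.1943, 0.0119, -0.0007, -0.1984, 0.0011]
```

>>> {"method": "carry_out", "body": {"steps": [-0.02,0,-0.0043,0,0,0,1,-0.06,0,-0.013,0,0,0,1,-0.062,0,-0.055,0,0,0,1,-0.063,0,-0.095,0,0,0,1,-0.063,-0.05,-0.095,0,-0.1,0,1,-0.063,-0.1,-0.095,0,-0.198,0,1,-0.063,-0.15,-0.095,0,-0.198,0,1,-0.063,-0.194,-0.095,0,-0.198,0,1,-0.063,-0.194,-0.095,0,-0.198,0,1,-0.015,-0.194,-0.085,0,-0.198,0,1,0.034,-0.194,-0.076,0,-0.198,0,1,0.07,-0.194,-0.068,0,-0.198,0,1,0.084,-0.194,-0.066,0,-0.198,0,1,0.084,-0.194,-0.066,0,-0.198,0,1,0.076,-0.194,-0.027,0,-0.198,0,1,0.068,-0.194,0.012,0,-0.198,0,1,0.068,-0.194,0.012,0,-0.198,0,1,0.068,-0.194,0.012,0,-0.198,0,1]}}

```text
time_s: 17.75
eef_pos: [0.5654, 0.1813, 0.0828]
eef_rot: [0.001, 0.999, 0.043, 0.004]
wrist_force: [1.1, -0.2, 0.6]
opening: 0.997
grasp_force: 0.0
```

```bash
python3 - <<'E'
from h import *
st(); print(row(-.08,.245,.081),row(-.08,.236,.081))
E
```

```text
t 17.75 stop xy [-0.0765  0.2739] z 0.0828 xaxis -0.01 tilt 0.5 F [ 1.1 -0.2  0.6]
[-0.0035, 0.0289, 0.0018, 0.0016, -0.0087, -0.0002] [-0.0035, 0.0379, 0.0018, 0.0016, -0.0087, -0.0002]
```

>>> {"method": "carry_out", "body": {"steps": [-0.003,0.01,0.002,0,-0.008,0,1,-0.003,0.02,0.002,0,-0.008,0,1,-0.003,0.026,0.002,0,-0.008,0,1,-0.003,0.029,0.002,0,-0.008,0,1,-0.003,0.032,0.002,0,-0.008,0,1,-0.003,0.034,0.002,0,-0.008,0,1,-0.003,0.035,0.002,0,-0.008,0,1,-0.003,0.035,0.002,0,-0.008,0,1]}}

```text
time_s: 18.55
eef_pos: [0.5669, 0.1472, 0.0813]
eef_rot: [0.0, 0.999, 0.043, 0.002]
wrist_force: [0.1, 3.2, 2.0]
opening: 1.0
grasp_force: 2.2
```

>>> {"method": "carry_out", "body": {"steps": [0,0.001,0,0,0,0,1,0,0.002,0,0,0,0,1,0,0.002,0,0,0,0,1]}}

```text
time_s: 18.85
eef_pos: [0.5669, 0.1459, 0.0813]
eef_rot: [-0.0, 0.999, 0.044, 0.002]
wrist_force: [-0.8, 7.5, 3.2]
opening: 1.002
grasp_force: 4.2
```

>>> {"method": "carry_out", "body": {"steps": [0,0.001,0,0,0,0,1,0,0.002,0,0,0,0,1,0,0.002,0,0,0,0,1]}}

```text
time_s: 19.15
eef_pos: [0.5669, 0.1442, 0.0813]
eef_rot: [-0.0, 0.999, 0.044, 0.002]
wrist_force: [-1.8, 8.8, 3.4]
opening: 0.998
grasp_force: 4.8
```

>>> {"method": "carry_out", "body": {"steps": [0,0.001,0,0,0,0,1,0,0.002,0,0,0,0,1,0,0.002,0,0,0,0,1]}}

```text
time_s: 19.45
eef_pos: [0.567, 0.1424, 0.0813]
eef_rot: [-0.0, 0.999, 0.044, 0.002]
wrist_force: [-1.2, 9.0, 4.5]
opening: 1.004
grasp_force: 5.2
```

>>> {"method": "carry_out", "body": {"steps": [0,0.001,0,0,0,0,1,0,0.002,0,0,0,0,1,0,0.002,0,0,0,0,1]}}

```text
time_s: 19.75
eef_pos: [0.567, 0.1418, 0.0815]
eef_rot: [-0.002, 0.999, 0.044, 0.002]
wrist_force: [-2.9, 17.2, 4.4]
opening: 0.999
grasp_force: 8.6
```

```bash
python3 - <<'E'
from h import *
st(); print(ctrl.get_obs()['torque'])
E
```

```text
t 19.75 stop xy [-0.0783  0.2345] z 0.0815 xaxis 0.02 tilt 0.2 F [-2.9 17.2  4.4]
[ 2.2603995   0.36243618 -0.00971854]
```

>>> {"method": "carry_out", "body": {"steps": [0,0.001,0,0,0,0,1,0,0.002,0,0,0,0,1,0,0.002,0,0,0,0,1]}}

```text
time_s: 20.05
eef_pos: [0.567, 0.1414, 0.0816]
eef_rot: [-0.003, 0.999, 0.044, 0.002]
wrist_force: [-2.6, 24.9, 4.5]
opening: 0.998
grasp_force: 12.3
```

```bash
python3 - <<'E'
from h import *
st(); print(row(-.08,.28,.081),row(-.08,.28,.16),row(-.25,.28,.16,12),row(-.23,.085,.16,12),sep='\n')
E
```

```text
t 20.05 stop xy [-0.0784  0.2341] z 0.0816 xaxis 0.02 tilt 0.2 F [-2.6 24.9  4.5]
[-0.0016, -0.0459, 0.0009, -0.0056, -0.0041, 0.0003]
[-0.0013, -0.0463, -0.0781, -0.0056, -0.0041, 0.0003]
[-0.1713, -0.0464, -0.0788, -0.0056, 0.2053, -0.0003]
[-0.1514, 0.1486, -0.0798, -0.0056, 0.2053, -0.0003]
```

>>> {"method": "carry_out", "body": {"steps": [0,-0.02,0,0,0,0,1,0,-0.046,0,0,0,0,1,0,-0.046,-0.04,0,0,0,1,0,-0.046,-0.079,0,0,0,1,-0.05,-0.046,-0.079,0,0.1,0,1,-0.1,-0.046,-0.079,0,0.205,0,1,-0.15,-0.046,-0.079,0,0.205,0,1,-0.171,-0.046,-0.079,0,0.205,0,1,-0.171,-0.046,-0.079,0,0.205,0,1]}}

```text
time_s: 20.95
eef_pos: [0.3897, 0.1675, 0.1585]
eef_rot: [-0.003, 0.994, 0.044, 0.103]
wrist_force: [-0.5, 0.1, -0.4]
opening: 1.001
grasp_force: 0.0
```

```bash
python3 - <<'E'
from h import *
st()
im=np.mean([ctrl.camera("top").astype(float) for _ in range(3)],0); np.save('f1.npy',im)
def w(xs,ys,z):
    xs,ys=np.broadcast_arrays(xs,ys); c,s=np.cos(A),np.sin(A)
    return np.c_[S[0]+c*xs-s*ys,S[1]+s*xs+c*ys,np.full(xs.size,z)]
def prof(xs,ys,z):
    p=w(xs,ys,z); q=w2px('top',p).astype(np.float32); return cv2.remap(im.astype(np.float32),q[None],None,cv2.INTER_LINEAR)[0].mean(1).round().astype(int)
o=np.arange(-.016,.0161,.002)
print('base -x edge (z.03), x=-.13+o',(o*1000).round().astype(int).tolist())
for y in (.02,.05,.08,.11,.14,.165): print(y,prof(-.13+o,y,.03).tolist())
print('base +y edge y=.18+o')
for x in (-.12,-.1,-.08,-.06,-.04,-.02): print(x,prof(x,.18+o,.03).tolist())
print('cleat edge y=o')
for x in (-.125,-.11,-.095,-.08,-.06,-.04,-.02): print(x,prof(x,o,.032).tolist())
print('fence edge x=o')
for y in (.01,.02,.03,.15,.165,.175,.22,.25,.3): print(y,prof(o,y,.032).tolist())
E
```

```text
t 20.95 stop xy [-0.2528  0.2755] z 0.1585 xaxis 0.1 tilt 11.8 F [-0.5  0.1 -0.4]
base -x edge (z.03), x=-.13+o [-16, -14, -12, -10, -8, -6, -4, -2, 0, 2, 4, 6, 8, 10, 12, 14, 16]
0.02 [97, 97, 97, 96, 96, 98, 93, 80, 63, 45, 46, 47, 47, 47, 47, 48, 48]
0.05 [101, 98, 97, 98, 98, 98, 90, 79, 57, 46, 47, 47, 47, 47, 47, 47, 47]
0.08 [98, 97, 98, 99, 100, 100, 100, 84, 56, 54, 56, 57, 56, 54, 51, 47, 48]
0.11 [93, 90, 94, 98, 101, 102, 102, 72, 50, 53, 55, 57, 57, 56, 58, 59, 59]
0.14 [95, 93, 92, 95, 99, 102, 95, 69, 58, 56, 56, 57, 58, 60, 60, 60, 59]
0.165 [129, 128, 121, 105, 97, 93, 83, 71, 57, 52, 56, 58, 59, 60, 60, 60, 59]
base +y edge y=.18+o
-0.12 [60, 60, 60, 59, 59, 60, 62, 80, 99, 120, 131, 135, 135, 135, 134, 134, 134]
-0.1 [60, 60, 60, 60, 59, 58, 65, 76, 105, 123, 125, 129, 134, 133, 133, 133, 133]
-0.08 [62, 62, 62, 62, 61, 62, 64, 78, 94, 118, 131, 135, 135, 135, 134, 134, 134]
-0.06 [60, 60, 60, 59, 59, 58, 62, 69, 92, 111, 120, 126, 130, 131, 130, 130, 130]
-0.04 [60, 59, 59, 59, 58, 59, 60, 73, 88, 111, 126, 131, 131, 131, 131, 131, 131]
-0.02 [55, 56, 58, 59, 60, 
[... 589 characters left out ...]
, 54]
fence edge x=o
0.01 [60, 60, 61, 62, 61, 59, 58, 56, 50, 60, 88, 93, 90, 89, 88, 89, 88]
0.02 [57, 60, 61, 61, 60, 59, 58, 57, 55, 55, 79, 93, 90, 89, 87, 88, 89]
0.03 [47, 48, 50, 53, 57, 57, 57, 55, 58, 69, 79, 88, 89, 88, 87, 87, 89]
0.15 [56, 56, 55, 54, 54, 54, 53, 49, 52, 72, 83, 83, 84, 84, 84, 84, 84]
0.165 [56, 56, 56, 55, 55, 56, 55, 53, 51, 63, 82, 85, 85, 85, 84, 84, 84]
0.175 [61, 61, 60, 59, 57, 56, 56, 56, 59, 64, 76, 83, 84, 89, 95, 99, 101]
0.22 [100, 99, 99, 97, 95, 81, 69, 58, 65, 85, 91, 93, 94, 94, 93, 93, 93]
0.25 [102, 100, 99, 99, 95, 87, 72, 54, 62, 73, 85, 92, 93, 93, 93, 93, 92]
0.3 [101, 100, 102, 101, 99, 83, 67, 60, 63, 82, 90, 92, 100, 111, 124, 131, 130]
```

Measured edges show no gap along either the cleat or the fence (within about 1 mm). I make one gentle +x press to confirm contact with the fence.

```bash
python3 - <<'E'
from h import *
print(row(-.23,.085,.16,12),row(-.215,.085,.08,12),row(-.155,.085,.08,12),sep='\n')
E
```

```text
[0.0173, 0.1902, 0.0043, 0.0017, -0.0017, 0.0003]
[0.0152, 0.1901, 0.0856, 0.0017, -0.0017, 0.0003]
[0.0739, 0.1901, 0.0982, 0.0017, -0.0017, 0.0003]
```

>>> {"method": "carry_out", "body": {"steps": [0.017,0.04,0.004,0,0,0,1,0.017,0.09,0.004,0,0,0,1,0.017,0.14,0.004,0,0,0,1,0.017,0.175,0.004,0,0,0,1,0.017,0.19,0.004,0,0,0,1,0.017,0.19,0.004,0,0,0,1,0.016,0.19,0.045,0,0,0,1,0.015,0.19,0.085,0,0,0,1,0.015,0.19,0.085,0,0,0,1,0.04,0.19,0.091,0,0,0,1,0.06,0.19,0.095,0,0,0,1,0.07,0.19,0.0973,0,0,0,1,0.074,0.19,0.0982,0,0,0,1,0.074,0.19,0.0982,0,0,0,1]}}

```text
time_s: 22.5
eef_pos: [0.5023, -0.0134, 0.0798]
eef_rot: [-0.004, 0.994, 0.044, 0.105]
wrist_force: [-0.9, -0.3, -0.4]
opening: 0.998
grasp_force: 0.0
```

>>> {"method": "carry_out", "body": {"steps": [0.0015,0,0.0003,0,0,0,1,0.003,0,0.0006,0,0,0,1,0.003,0,0.0006,0,0,0,1]}}

```text
time_s: 22.8
eef_pos: [0.5048, -0.0135, 0.0791]
eef_rot: [-0.004, 0.994, 0.043, 0.104]
wrist_force: [0.2, -0.3, 0.6]
opening: 0.997
grasp_force: 0.0
```

>>> {"method": "carry_out", "body": {"steps": [0.001,0,0.0002,0,0,0,1,0.002,0,0.0004,0,0,0,1,0.002,0,0.0004,0,0,0,1]}}

```text
time_s: 23.1
eef_pos: [0.5071, -0.0133, 0.079]
eef_rot: [-0.004, 0.994, 0.043, 0.104]
wrist_force: [-0.6, 0.1, -0.9]
opening: 1.001
grasp_force: 0.0
```

```bash
python3 - <<'E'
from h import *
st()
E
```

```text
t 23.1 stop xy [-0.1515  0.0851] z 0.079 xaxis 0.01 tilt 11.9 F [-0.6  0.1 -0.9]
```

>>> {"method": "carry_out", "body": {"steps": [0.001,0,0.0002,0,0,0,1,0.002,0,0.0004,0,0,0,1,0.002,0,0.0004,0,0,0,1]}}

```text
time_s: 23.4
eef_pos: [0.5087, -0.0131, 0.0788]
eef_rot: [-0.004, 0.994, 0.043, 0.103]
wrist_force: [-3.2, -0.3, 2.5]
opening: 1.0
grasp_force: 1.7
```

>>> {"method": "carry_out", "body": {"steps": [0.001,0,0.0002,0,0,0,1,0.002,0,0.0004,0,0,0,1,0.002,0,0.0004,0,0,0,1]}}

```text
time_s: 23.7
eef_pos: [0.5093, -0.0126, 0.0783]
eef_rot: [-0.004, 0.994, 0.044, 0.102]
wrist_force: [-10.0, -2.1, 6.5]
opening: 0.999
grasp_force: 4.7
```

```bash
python3 - <<'E'
from h import *
st(); print(row(-.21,.085,.08,12),row(-.23,.085,.16,12),row(-.25,.275,.16,12),sep='\n')
E
```

```text
t 23.7 stop xy [-0.1492  0.0857] z 0.0783 xaxis 0.07 tilt 11.7 F [-10.   -2.1   6.5]
[-0.0591, 0.0006, -0.014, 0.0002, 0.0052, 0.0013]
[-0.0625, 0.0006, -0.0964, 0.0002, 0.0052, 0.0013]
[-0.0819, -0.1894, -0.1005, 0.0002, 0.0052, 0.0013]
```

Stiff contact at the same position as before, so the board is flush on the fence. I withdraw and check the cleat side once more.

>>> {"method": "carry_out", "body": {"steps": [-0.01,0,-0.0022,0,0,0,1,-0.04,0,-0.009,0,0,0,1,-0.06,0,-0.014,0,0,0,1,-0.062,0,-0.055,0,0,0,1,-0.063,0,-0.096,0,0,0,1,-0.07,-0.05,-0.1,0,0,0,1,-0.075,-0.1,-0.1,0,0,0,1,-0.08,-0.15,-0.1,0,0,0,1,-0.082,-0.189,-0.1,0,0,0,1,-0.082,-0.189,-0.1,0,0,0,1,-0.082,-0.189,-0.1,0,0,0,1]}}

```text
time_s: 24.8
eef_pos: [0.3937, 0.1677, 0.1597]
eef_rot: [-0.004, 0.994, 0.045, 0.104]
wrist_force: [-0.3, -0.3, -0.2]
opening: 1.002
grasp_force: 0.0
```

```bash
python3 - <<'E'
from h import *
st()
im=np.mean([ctrl.camera("top").astype(float) for _ in range(3)],0); a=np.load('f1.npy')
def prof(xs,ys,z):
    xs,ys=np.broadcast_arrays(xs,ys); c,s=np.cos(A),np.sin(A)
    q=w2px('top',np.c_[S[0]+c*xs-s*ys,S[1]+s*xs+c*ys,np.full(xs.size,z)]).astype(np.float32)
    return cv2.remap(im.astype(np.float32),q[None],None,cv2.INTER_LINEAR)[0].mean(1).round().astype(int).tolist()
o=np.arange(-.008,.0081,.002)
for x in (-.12,-.1,-.08,-.06,-.04,-.02): print('cleat',x,prof(x,o,.032),'+y',prof(x,.18+o,.03))
for y in (.02,.05,.08,.11,.14,.165): print('-x',y,prof(-.13+o,y,.03),'fence',prof(o,y,.032))
print(ctrl.get_obs()['dq'].round(3))
E
```

```text
t 24.8 stop xy [-0.2488  0.2753] z 0.1597 xaxis 0.21 tilt 12.0 F [-0.3 -0.3 -0.2]
cleat -0.12 [70, 70, 71, 60, 44, 46, 47, 47, 47] +y [58, 60, 63, 80, 99, 120, 131, 135, 135]
cleat -0.1 [70, 71, 73, 75, 59, 48, 47, 47, 47] +y [58, 57, 61, 69, 92, 110, 122, 129, 133]
cleat -0.08 [69, 70, 71, 59, 48, 48, 48, 48, 48] +y [61, 61, 62, 78, 94, 118, 131, 135, 135]
cleat -0.06 [70, 71, 73, 71, 55, 45, 47, 48, 48] +y [58, 58, 62, 68, 88, 106, 119, 126, 131]
cleat -0.04 [69, 70, 71, 64, 57, 50, 48, 48, 48] +y [59, 59, 60, 73, 88, 111, 126, 131, 132]
cleat -0.02 [93, 94, 96, 88, 63, 54, 59, 60, 61] +y [60, 59, 60, 62, 71, 79, 87, 94, 99]
-x 0.02 [96, 98, 92, 78, 62, 45, 46, 46, 46] fence [61, 60, 59, 58, 56, 56, 79, 93, 90]
-x 0.05 [98, 98, 91, 80, 59, 48, 46, 47, 48] fence [92, 89, 85, 78, 63, 52, 50, 50, 52]
-x 0.08 [100, 100, 100, 84, 54, 53, 56, 57, 56] fence [93, 90, 86, 86, 89, 92, 95, 97, 99]
-x 0.11 [101, 102, 102, 75, 54, 55, 56, 56, 56] fence [95, 91, 86, 74, 64, 62, 62, 61, 63]
-x 0.14 [100, 102, 98, 78, 65, 57, 57, 58, 59] fence [84, 85, 85, 84, 88, 96, 98, 101, 98]
-x 0.165 [97, 93, 85, 74, 56, 51, 55, 57, 59] fence [55, 55, 54, 53, 51, 63, 83, 85, 84]
[-0.014  0.003 -0.002 -0.001  0.001  0.006]
```

The profiles have hardly changed: there is no gap at either face and the hand is clear, so I hand in.

```bash
python3 -c "
from bench import ctrl
print(ctrl.hand_in())"
```

```text
the job is handed in; nothing more can be done
None
```

The crate is parked in the corner of the stop, its base board against both the fence and the cleat with no gap I could measure (within about 1 mm), and I handed the job in at about 25 s with the hand drawn clear; the bystanders were not checked in a final picture.

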